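# Spices in the rack, then hold the garlic box open

### The arm

A 6-joint arm with a two-finger parallel gripper is mounted at the origin on the work surface. World frame = base frame: x ahead of the robot, y to its left, z up, the work surface at z = 0. Lengths are in mm, angles in rad, forces in N, time in s.
With the tool pointing down it reaches from about 300 to 1000 mm from the base axis. Payload 5.1 kg.
Tool frame: the origin (TCP) lies midway between the tips of the shut fingers; the grasp point (between the pads) lies 19 mm behind it; z points along the fingers, y is the line along which they close (so a half turn about z gives the same grasp; the last joint's range is limited). The gripper opens to 95 mm and grips with 3 to 60 N. Pads are 20 mm wide; open, the fingers measure 119 mm over their backs; the gripper's body (75 mm by 180 mm) begins 59 mm behind the grasp point.
Start: joints at [1.084, 0.124, 1.65, -0, 1.367, -0.083], TCP at [255.414, 597.702, 188.256] pointing down, gripper open.
Joint ranges: [-2.61, 2.61], [-1.02, 2.33], [0.03, 2.71], [-1.35, 4.49], [0.32, 2.68], [-2.91, 2.91]. Speed limits (rad/s): [2.57, 2.57, 3.14, 3.14, 3.14, 3.14].

### API

Orientations are given as a 3x3 rotation matrix whose columns are the frame's x, y, z axes.
In Python, from workcell import manip gives the robot as it stands. The module is installed in compiled form; this text tells all that it offers.
- The arm moves only by the tool drive_tool, never from a script. Its argument "motion" is a list of rows, each a list of 5 numbers: the finger opening in mm, from 0 to 95.1, then the shift along the tool's x, y, z in mm, then the turn about the tool's z in rad. In form: [[jaw, x, y, z, turn], ...]. A call has 1 to 20 rows; each row shifts and turns the commanded pose from where the row before left it, along the tool's axes as they then stand; what a row does not reach is not made up. A row lasts 1/12 s, in which the tool goes at most 41.7 mm and 7.16 degrees, less where a joint would pass 70% of its speed; a pose out of reach is approached as far as the arm can. A call with a gripper value outside its range is refused whole. The fingers move at their own pace and stop on an object; "grip_force" is the grip in N (left out, the last holds). Time passes only in rows, so rows that do not move let the fingers close. It gives the time, the measured TCP pose, the force, the opening and the grip force at its end, in the units of the state.
- manip.get_obs(): the state, without advancing time (a new reading comes with each control period).
- manip.snapshot(name): name is "side" or "top" or "wrist"; returns (picture, depth): 384x512x3 uint8, red, green, blue; 384x512 float32, mm along the optical axis (not along the pixel's ray), 0 where there is no reading.
- manip.get_calibration(name): a dict with "mtx" (3x3 intrinsics, pixels), "view" (4x4, takes a point from world to camera coordinates). Camera axes: x right, y down, z forward; pixel columns grow to the right and rows downward; lengths in mm; the calibration is good to about 2 mm. A picture is of the moment at which its call begins: read the wrist's pose just before it. get_calibration takes no time and is no camera call; for the wrist camera it gives the pose at the moment of the call.
- manip.job_done(): hands the job in; it is judged then, once.
The state is a dict: "clock": time; "joint_pos": joint angles; "qvel": joint speeds; "tau": joint torques, N m; "tool_pos": TCP position; "ee_rot": TCP orientation; "wrist_force": force on the tool from outside, world axes, zero at the start; "ft_torque": the same for the moment, N m; "opening": finger opening in mm; "grasp_force": force on a finger pad.
Only numpy, scipy, OpenCV 4.12 (cv2) and the standard library are available. Lean on these libraries where they do the work, as an engineer would, in place of code of your own. Each camera call takes 0.05 s, during which the arm holds its last target. There are 200 camera calls.

### The job

Get the seasoning ready for the cook: from the red tray, first stand the green-capped pot in the one-stud pocket of the spice rack, then the yellow-capped pot in the two-stud pocket, each set down upright on the pocket's floor, not dropped, and let go. Then raise the garlic box's lid by its steel bar to 60 degrees open (0 is shut, 90 is upright) and hold it still there in the gripper so the cook can reach in: the lid falls shut if let go, so finish while still holding it. Leave the white-capped pot and the two glass jars where they stand.

Things in the scene. Friction and masses are not known exactly. Their poses are not given: they have to be found in the camera images.
- green_pot_mid (a point): spice pot: upright aluminium cylinder with a green cap, 44 mm diameter, 85 mm tall, 0.08 to 0.17 kg. Starts standing on the floor of the red tray; goes into pocket 1. The point is its centre, 42.5 mm above its underside; z is its axis.
- yellow_pot_mid (a point): spice pot: upright aluminium cylinder with a yellow cap, 44 mm diameter, 85 mm tall, 0.08 to 0.17 kg. Starts standing on the floor of the red tray; goes into pocket 2. The point is its centre, 42.5 mm above its underside; z is its axis.
- white_pot_mid (a point): spice pot: upright aluminium cylinder with a white cap, 44 mm diameter, 85 mm tall, 0.08 to 0.17 kg. Already stands in pocket 3; leave it alone. The point is its centre, 42.5 mm above its underside; z is its axis.
- tray: fixed red plastic tray, 190 (along its x) x 140 mm, rim 18 mm high, walls and floor 4 mm; the green and yellow pots stand on it one behind the other, in either order, their centres at least 84 mm apart along its x. Origin: centre of its underside, on the ledge.
- pocket1 (a point): centre of the mouth of the pocket with one black stud on each side, at the robot's end of a fixed pale wooden rack 235 x 80 mm, 35 mm high: three round pockets in a row, 75 mm apart, 48 mm across, 25 mm deep (floor 10 mm above the ledge). A seated pot's centre is 17.5 mm above the mouth. x runs along the row towards pocket 3; z up.
- pocket2 (a point): centre of the mouth of the middle pocket, marked with two black studs on each side; otherwise like pocket 1. Its x axis runs along the rack, from pocket 1 towards pocket 3; z up.
- pocket3 (a point): centre of the mouth of the far pocket, three studs; holds the white-capped pot. Its x axis runs along the rack, from pocket 1 towards pocket 3; z up.
- lid (a joint): opening angle of the garlic box's lid in rad: 0 shut, 1.047 = 60 degrees, 1.571 upright, stop at 1.75. Free hinge without spring: the lid (0.3 to 0.55 kg) falls shut from there by its weight; holding it by the bar takes 1 to 3 N.
- lid_hinge (a point): middle of the lid's hinge line, 100 mm up, on the far top edge of the fixed brown wooden garlic box (150 deep x 160 wide x 100 mm high). x points level from bar to hinge, away from the robot; y along the hinge; z up. The lid is 10 mm thick, above the hinge line when shut; the bar's middle is 5 mm above it. Box and rack stand either side of the tray, either way round.
- lid_bar (a point): middle of the lid's handle: round steel bar, 10 mm thick, 100 mm long, parallel to the hinge, held by side wires 45 mm in front of the lid's edge (40 mm clear: open the fingers only part way to straddle it from above). It is 200 mm from the hinge line, 105 mm above the ledge when shut, 276 mm at 60 degrees, and can turn between the fingers. Its frame tilts with the lid.
- jar_a_mid (a point): closed glass jar, 72 mm diameter, 110 mm tall, stands loose on the ledge beyond the tray; leave it alone. The point is its centre, 55 mm up. Grey cap.
- jar_b_mid (a point): closed glass jar, 72 mm diameter, 110 mm tall, stands loose on the ledge beyond the tray; leave it alone. The point is its centre, 55 mm up. Wooden cap.
Things that resemble listed ones, but are neither listed nor needed, are in the scene too. Leave any black or blue look-alike of the part that bears yellow_pot_mid alone. What is shaped like the part that bears green_pot_mid but purple is not meant.

How it is judged:
By the outcome, as a careful person would: the job done as asked, in the order asked, and still so for the second after the job is handed in, while the arm keeps its last pose, push and grip.
It also fails if it takes over 70 s, if anything falls off the work surface, if the arm or the gripper's body presses on something with over 40 N, if the wrist force passes 120 N, or if a joint passes its speed limit or range.

## Working session

There is one attempt and no reset: what is moved stays moved. The work goes in short steps, Python scripts to look and compute and a tool call to move; the robot and the scene stay as the last step left them, time stands still between calls to the robot, and variables do not carry over. Pictures are saved under pics/ and viewed, at most 10 in all, crops included, and the job is handed in when it is done.

Besides the shell and the picture viewer there is one more tool, called after ">>>" as a command line: name --pt "numbers of a row" for each row, then --argument value for the rest. drive_tool: Moves the arm, as the interface text tells. Its arguments: {"type":"object","properties":{"motion":{"type":"array"},"grip_force":{"type":"number"}},"required":["motion"]}

```bash
mkdir -p pics
cat > h.py <<'E'
import numpy as np, cv2
from workcell import manip
def snap(n):
    c=manip.get_calibration(n); p,d=manip.snapshot(n)
    return p,d,np.array(c["mtx"]),np.array(c["view"])
def world(d,K,V):
    v,u=np.mgrid[:d.shape[0],:d.shape[1]]
    P=np.stack([(u-K[0,2])/K[0,0]*d,(v-K[1,2])/K[1,1]*d,d],-1)
    return (P-V[:3,3])@V[:3,:3]
def ray(u,v,z,K,V):
    r=V[:3,:3].T@np.linalg.inv(K)@np.array([u,v,1.]); c=-V[:3,:3].T@V[:3,3]
    return c+r*(z-c[2])/r[2]
E
python3 - <<'E'
from h import *
o=manip.get_obs();print({k:np.round(v,3).tolist() for k,v in o.items()})
for n in("top","side"):
    p,d,K,V=snap(n); np.savez(n+".npz",p=p,d=d,K=K,V=V)
    print(n,K[0,0],(-V[:3,:3].T@V[:3,3]).round(),V[:3,:3].round(2).tolist(),(d>0).mean())
    cv2.imwrite(f"pics/{n}0.png",cv2.resize(p[:,:,::-1],(800,600)))
E
```

```text
{'clock': 0.0, 'joint_pos': [1.084, 0.125, 1.652, 0.0, 1.368, -0.083], 'qvel': [-0.001, 0.0, -0.001, 0.0, 0.002, -0.003], 'tau': [0.0, -41.759, -35.994, 0.077, 0.049, -0.0], 'tool_pos': [255.089, 597.095, 186.998], 'ee_rot': [[-0.92, 0.393, -0.001], [0.393, 0.92, -0.002], [0.0, -0.002, -1.0]], 'wrist_force': [-0.641, 0.02, 0.061], 'ft_torque': [0.005, 0.036, 0.019], 'grasp_force': 0.0, 'opening': 95.058}
top 359.00858604159845 [ 455.  -18. 1018.] [[-0.01, -1.0, 0.0], [-0.99, 0.01, -0.15], [0.15, -0.0, -0.99]] 0.9957834879557291
side 459.71263719775243 [ 169. -725. 1055.] [[0.87, -0.49, 0.01], [-0.37, -0.67, -0.65], [0.33, 0.56, -0.76]] 0.99603271484375
```

View pics/top0.png

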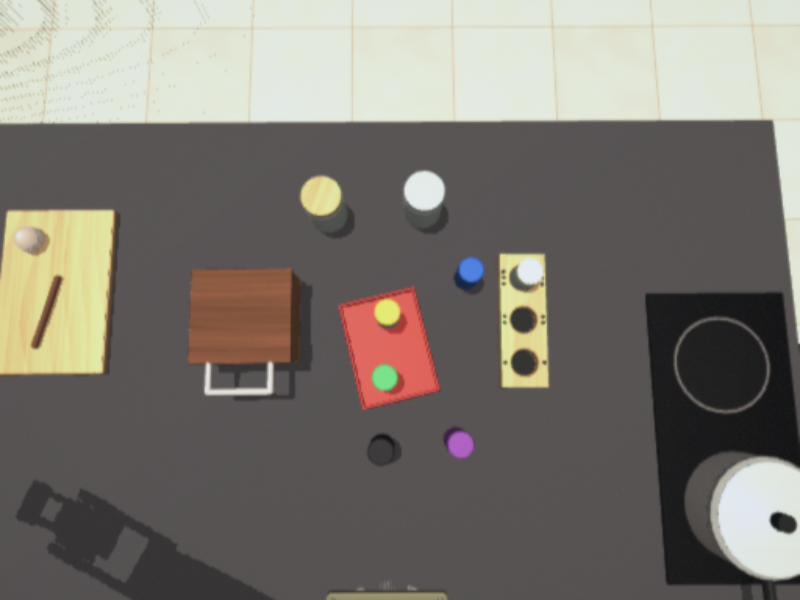

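View pics/side0.png

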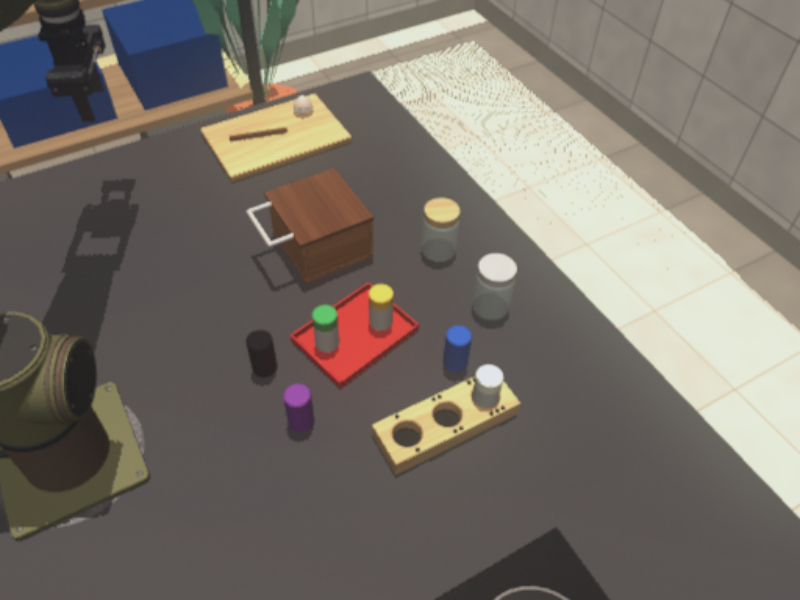

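The top view (800x600 scale) shows the yellow cap at (387,312), the green cap at (384,377), pocket 1 with one stud at (524,362), pocket 2 at (524,319) and the lid bar at (239,392). The side view agrees, and the black, blue and purple look-alikes stand outside the tray.

```bash
cat > meas.py <<'E'
from h import *
S={n:np.load(n+".npz") for n in("top","side")}
out={}
for n,s in S.items():
    p,d,K,V=s["p"],s["d"],s["K"],s["V"]; W=world(d,K,V)
    hsv=cv2.cvtColor(p,cv2.COLOR_RGB2HSV); H,Sa,Va=[hsv[...,i].astype(int) for i in range(3)]
    ws=(abs(W[...,0]-600)<300)&(abs(W[...,1])<420)
    for nm,lo,hi in(("green",45,80),("yellow",26,34)):
        m=((H>=lo)&(H<=hi)&(Sa>120)&ws&(abs(W[...,2]-89)<4)).astype(np.uint8)
        k,l,st,c=cv2.connectedComponentsWithStats(m); i=1+np.argmax(st[1:,4])
        print(n,nm,st[i,4],"depth",W[l==i].mean(0).round(1),"ray89",ray(*c[i],89,K,V).round(1))
    # rack
    wood=((H>12)&(H<28)&(Sa>70)&(Va>120)&ws&(abs(W[...,2]-35)<6)).astype(np.uint8)
    k,l,st,c=cv2.connectedComponentsWithStats(wood); i=1+np.argmax(st[1:,4])
    cn,_=cv2.findContours((l==i).astype(np.uint8),cv2.RETR_EXTERNAL,cv2.CHAIN_APPROX_NONE)
    hull=cv2.convexHull(max(cn,key=cv2.contourArea)); reg=np.zeros_like(wood); cv2.fillPoly(reg,[hull],1)
    print(n,"rack",cv2.minAreaRect(np.float32([ray(*q[0],35,K,V)[:2] for q in hull])))
    m=((reg>0)&((W[...,2]<31)|(Va<70))).astype(np.uint8)
    cn,_=cv2.findContours(m,cv2.RETR_EXTERNAL,cv2.CHAIN_APPROX_NONE)
    for q in cn:
        if cv2.contourArea(q)>150:
            w=np.float32([ray(*a[0],35,K,V)[:2] for a in q]); e=cv2.minEnclosingCircle(w); print(n,"hole",np.round(cv2.fitEllipse(w)[0],1),np.round(cv2.fitEllipse(w)[1],1),e)
    # bar
    m=((Sa<60)&(Va>140)&ws&(abs(W[...,2]-105)<12)&(W[...,1]>150)&(W[...,0]<600)).astype(np.uint8)
    k,l,st,c=cv2.connectedComponentsWithStats(m); i=1+np.argmax(st[1:,4])
    vs,us=np.nonzero(l==i); w=np.float32([ray(u,v,105,K,V)[:2] for u,v in zip(us,vs)])
    print(n,"handle",len(w),cv2.minAreaRect(w),cv2.boxPoints(cv2.minAreaRect(w)).round(0).tolist(),"z",np.median(W[l==i][:,2]))
    m=(((H<15)|(H>170))&(Sa>80)&ws&(abs(W[...,2]-110)<4)&(W[...,1]>100)).astype(np.uint8)
    k,l,st,c=cv2.connectedComponentsWithStats(m); i=1+np.argmax(st[1:,4])
    vs,us=np.nonzero(l==i); r=cv2.minAreaRect(np.float32([ray(u,v,110,K,V)[:2] for u,v in zip(us,vs)]))
    print(n,"lid",r)
    m=(((H<8)|(H>172))&(Sa>150)&ws&(W[...,2]<30)); w=W[m][:,:2].astype(np.float32); print(n,"tray",cv2.minAreaRect(w))
E
python3 meas.py
```

```text
top green 32 depth [455.8 -10.7  89.1] ray89 [455.8 -10.7  89. ]
top yellow 189 depth [567.7  -4.5  89.4] ray89 [567.7  -4.5  89. ]
top rack ((543.647216796875, -251.87135314941406), (64.06356811523438, 201.45118713378906), 89.20950317382812)
top hole [ 483.6 -242.2] [44.8 45.6] ((482.134521484375, -241.84228515625), 24.801790237426758)
top hole [ 558.4 -243.7] [44.5 45.3] ((559.0859375, -243.95556640625), 23.979623794555664)
top handle 302 ((459.3172607421875, 234.4492950439453), (52.11155319213867, 108.62371826171875), 1.0620489120483398) [[432.0, 288.0], [434.0, 180.0], [486.0, 181.0], [484.0, 289.0]] z 109.49870446955254
top lid ((560.12841796875, 233.6362762451172), (154.5009307861328, 166.32742309570312), 0.501610517501831)
top tray ((514.8723754882812, -5.3062744140625), (191.89186096191406, 139.30282592773438), 13.4599609375)
side green 106 depth [458.5  -1.1  90.5] ray89 [459.  -0.  89.]
side yellow 96 depth [568.5  -4.   90.4] ray89 [569.1  -3.   89. ]
side rack ((559.8856201171875, -243.25694274902344), (83.16010284423828, 237.11622619628906), 89.38377380371094)
side hole [ 485.3 -243.1] [43.1 44.3] ((485.42327880859375, -242.42832946777344), 23.508132934570312)
side hole [ 560. -244.] [42.7 45.4] ((560.5830078125, -243.526123046875), 23.62204360961914)
side handle 168 ((461.3389892578125, 238.01922607421875), (52.19056701660156, 112.16853332519531), 0.9815140962600708) [[434.0, 294.0], [436.0, 181.0], [488.0, 182.0], [486.0, 295.0]] z 110.39041561623114
side lid ((560.9618530273438, 233.58651733398438), (155.79080200195312, 171.71009826660156), 0.40751558542251587)
side tray ((513.69384765625, -6.037200927734375), (190.6387481689453, 143.7449188232422), 13.331941604614258)
```

>>> drive_tool --pt "70 0 0 -18 -0.1" --pt "70 0 0 -18 -0.1" --pt "70 0 0 -18 -0.1" --pt "70 0 0 -18 -0.1" --pt "70 -12.7 -37.3 0 0" --pt "70 -12.7 -37.3 0 0" --pt "70 -12.7 -37.3 0 0" --pt "70 -12.7 -37.3 0 0" --pt "70 -12.7 -37.3 0 0" --pt "70 -12.7 -37.3 0 0" --pt "70 -12.7 -37.3 0 0" --pt "70 -12.7 -37.3 0 0" --pt "70 -12.7 -37.3 0 0" --pt "70 -12.7 -37.3 0 0" --pt "70 -12.7 -37.3 0 0" --pt "70 -12.7 -37.3 0 0" --pt "70 -12.7 -37.3 0 0" --pt "70 -12.7 -37.3 0 0" --pt "70 -12.7 -37.3 0 0" --pt "70 -12.7 -37.3 0 0"

```text
clock: 1.77
tool_pos: [456.3, -1.8, 260.0]
ee_rot: [[-1.0, 0.004, 0.0], [0.004, 1.0, 0.0], [-0.0, 0.0, -1.0]]
wrist_force: [0.5, 0.3, 0.5]
opening: 70.0
grasp_force: 0.0
```

>>> drive_tool --pt "70 0 0 0 0" --pt "70 0 0 0 0" --pt "70 0 0 0 0"

```text
clock: 2.02
tool_pos: [456.0, 0.5, 259.8]
ee_rot: [[-1.0, 0.004, -0.001], [0.004, 1.0, 0.001], [0.001, 0.001, -1.0]]
wrist_force: [0.8, 0.8, -0.7]
opening: 70.0
grasp_force: 0.0
```

```bash
cat > pose.py <<'E'
from h import *
o=manip.get_obs();print({k:np.round(o[k],3).tolist() for k in("clock","joint_pos","tool_pos","ee_rot","wrist_force","ft_torque","opening","grasp_force")})
E
python3 pose.py
python3 - <<'E'
from h import *
p,d,K,V=snap("wrist"); np.savez("wrist.npz",p=p,d=d,K=K,V=V)
print(K[0,0],(-V[:3,:3].T@V[:3,3]).round(),V[:3,:3].round(2).tolist())
cv2.imwrite("pics/w0.png",p[:,:,::-1])
E
```

```text
{'clock': 2.017, 'joint_pos': [-0.117, -0.356, 1.97, 0.001, 1.529, -1.684], 'tool_pos': [456.002, 0.454, 259.801], 'ee_rot': [[-1.0, 0.004, -0.001], [0.004, 1.0, 0.001], [0.001, 0.001, -1.0]], 'wrist_force': [0.754, 0.777, -0.662], 'ft_torque': [0.068, 0.016, 0.035], 'opening': 70.023, 'grasp_force': 0.0}
339.8780415223436 [374.   1. 456.] [[0.0, 1.0, -0.0], [0.96, -0.0, 0.29], [0.29, -0.0, -0.96]]
```

View pics/w0.png

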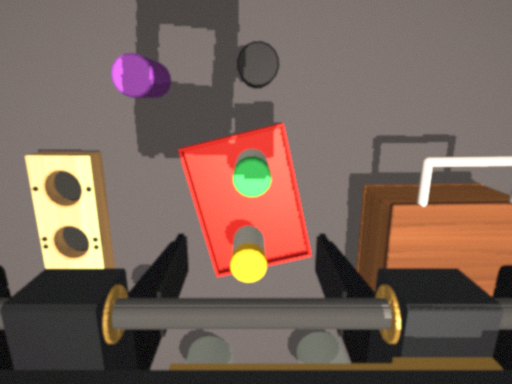

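The wrist view shows the green cap at (253,177), yellow at (249,264), pocket 1 at (65,187) and pocket 2 at (75,241). I'll measure these more finely here.

```bash
cat > wm.py <<'E'
from h import *
def caps(p,d,K,V,zt=89,tol=4):
    W=world(d,K,V); hsv=cv2.cvtColor(p,cv2.COLOR_RGB2HSV); r={}
    for nm,lo,hi in(("green",45,85),("yellow",24,34)):
        m=(hsv[...,0]>=lo)&(hsv[...,0]<=hi)&(hsv[...,1]>100)&(abs(W[...,2]-zt)<tol)
        m=m.astype(np.uint8); k,l,st,c=cv2.connectedComponentsWithStats(m)
        if k<2: continue
        i=1+np.argmax(st[1:,4]); q=max(cv2.findContours((l==i).astype(np.uint8),0,1)[0],key=cv2.contourArea)
        w=np.float32([ray(*a[0],zt,K,V)[:2] for a in q]); ce,rr=cv2.minEnclosingCircle(w)
        r[nm]=(np.round(ce,1),round(rr,1),ray(*c[i],zt,K,V)[:2].round(1),W[l==i][:,2].mean().round(1),st[i,4])
    return r
def holes(p,d,K,V,cs=((484,-242.5),(559,-243.8)),cut=29):
    W=world(d,K,V); g=cv2.cvtColor(p,cv2.COLOR_RGB2HSV)[...,2]
    for c in cs:
        R=np.array([ray(u,v,35,K,V)[:2] for v in range(384) for u in range(512)]).reshape(384,512,2)
        reg=np.hypot(*(np.moveaxis(R,-1,0)-np.array(c)[:,None,None]))<29
        for nm,m in(("z",reg&(W[...,2]<cut)),("dark",reg&(g<90))):
            k,l,st,cc=cv2.connectedComponentsWithStats(m.astype(np.uint8)); i=1+np.argmax(st[1:,4])
            w=R[l==i]; e=cv2.minEnclosingCircle(w.astype(np.float32)); print("hole",nm,w.mean(0).round(1),np.round(e[0],1),round(e[1],1),len(w))
if __name__=="__main__":
    for n in("wrist","top","side"):
        s=np.load(n+".npz"); a=(s["p"],s["d"],s["K"],s["V"]); print(n,caps(*a)); holes(*a)
E
python3 wm.py
```

```text
wrist {'green': (array([457.7,   1.2]), 21.4, array([457.5,   1.1]), np.float64(88.8), np.int32(1104)), 'yellow': (array([566. ,  -3.4]), 21.8, array([565.7,  -3.3]), np.float64(88.8), np.int32(930))}
hole z [ 482.6 -239.4] [ 483.  -239.6] 23.3 965
hole dark [ 480.9 -235. ] [ 480.6 -233.6] 19.3 499
hole z [ 557.1 -240.3] [ 557.3 -240.5] 23.3 827
hole dark [ 554.1 -236. ] [ 553.8 -235.8] 18.9 386
top {'green': (array([ 4.598e+02, -3.000e-01]), 20.8, array([ 4.595e+02, -1.000e-01]), np.float64(89.4), np.int32(203)), 'yellow': (array([567.4,  -4.7]), 20.7, array([567.4,  -4.1]), np.float64(89.4), np.int32(199))}
hole z [ 483.8 -241.9] [ 484.  -242.1] 23.2 234
hole dark [ 484.5 -240.9] [ 484.9 -241.1] 21.0 186
hole z [ 558.1 -243.3] [ 558.4 -243.4] 23.5 224
hole dark [ 559.5 -242.2] [ 559.3 -242.8] 20.9 180
side {'green': (array([459.9,  -1.5]), 22.2, array([459.5,  -1.6]), np.float64(90.2), np.int32(134)), 'yellow': (array([569.1,  -2.2]), 20.6, array([569.2,  -2.8]), np.float64(90.2), np.int32(102))}
hole z [ 485.  -243.7] [ 484.6 -243. ] 23.2 229
hole dark [ 481.3 -247.3] [ 482.1 -246.1] 20.3 153
hole z [ 559.3 -244.5] [ 560.1 -244.3] 23.4 215
hole dark [ 555.8 -248.6] [ 556.3 -247.8] 20.1 138
```

>>> drive_tool --pt "70 -3 0 30 0" --pt "70 0 0 35 0" --pt "70 0 0 35 0" --pt "70 0 0 35 0" --pt "70 0 0 35 0" --pt "70 0 0 24 0" --pt "70 0 0 14 0" --pt "70 0 0 6 0" --pt "70 0 0 0 0" --pt "70 0 0 0 0" --pt "40 0 0 0 0" --pt "40 0 0 0 0" --pt "40 0 0 0 0" --pt "40 0 0 0 0" --pt "40 0 0 0 0" --pt "40 0 0 0 0" --grip_force 15

```text
clock: 3.4
tool_pos: [459.8, 0.1, 46.9]
ee_rot: [[-1.0, 0.004, 0.001], [0.004, 1.0, 0.0], [-0.001, 0.0, -1.0]]
wrist_force: [-0.0, 1.1, 2.2]
opening: 43.5
grasp_force: 15.0
```

>>> drive_tool --pt "40 0 0 -10 0" --pt "40 0 0 -25 0" --pt "40 0 0 -25 0" --pt "40 0 0 -25 0" --pt "40 0 0 -10 0" --pt "40 -3 -30 0 0" --pt "40 -3 -30 0 0" --pt "40 -3 -30 0 0" --pt "40 -3 -30 0 0" --pt "40 -3 -30 0 0" --pt "40 -3 -30 0 0" --pt "40 -3 -30 0 0" --pt "40 -3 -22 0 0" --pt "40 0 -10 0 0" --pt "40 0 0 0 0" --pt "40 0 0 0 0" --pt "40 0 0 0 0"

```text
clock: 4.82
tool_pos: [482.1, -240.7, 140.8]
ee_rot: [[-1.0, 0.003, -0.001], [0.003, 1.0, 0.001], [0.001, 0.001, -1.0]]
wrist_force: [0.4, -1.2, -1.6]
opening: 43.3
grasp_force: 15.0
```

```bash
cat > hold.py <<'E'
from wm import *
import sys
tz=float(manip.get_obs()["tool_pos"][2]); zt=tz+42.5 
print(np.round(manip.get_obs()["tool_pos"],1),np.round(manip.get_obs()["wrist_force"],1))
for n in("top","side"):
    a=snap(n); print(n,caps(*a,zt=zt,tol=6)); holes(*a)
    if len(sys.argv)>1: cv2.imwrite(f"pics/{n}_{sys.argv[1]}.png",cv2.resize(a[0][:,:,::-1],(800,600)))
E
python3 hold.py h1
```

```text
[ 482.1 -240.7  140.8] [ 0.4 -1.2 -1.6]
top {}
hole z [ 502.5 -241.1] [ 502.5 -241.1] 3.1 4
hole dark [ 483.8 -242. ] [ 484.1 -242.5] 28.9 342
hole z [ 558.1 -243.3] [ 558.3 -243.4] 23.5 222
hole dark [ 558.7 -242.4] [ 554.9 -243.7] 25.0 186
side {'green': (array([ 469.8, -243.1]), 15.3, array([ 466.9, -245. ]), np.float64(183.9), np.int32(41))}
hole z [ 484.8 -243.8] [ 485.3 -242.6] 23.4 228
hole dark [ 481.  -247.6] [ 481.7 -247.2] 20.8 166
hole z [ 559.9 -244.4] [ 560.1 -244.2] 23.4 222
hole dark [ 555.9 -248.7] [ 556.3 -247.8] 20.1 139
```

View pics/side_h1.png

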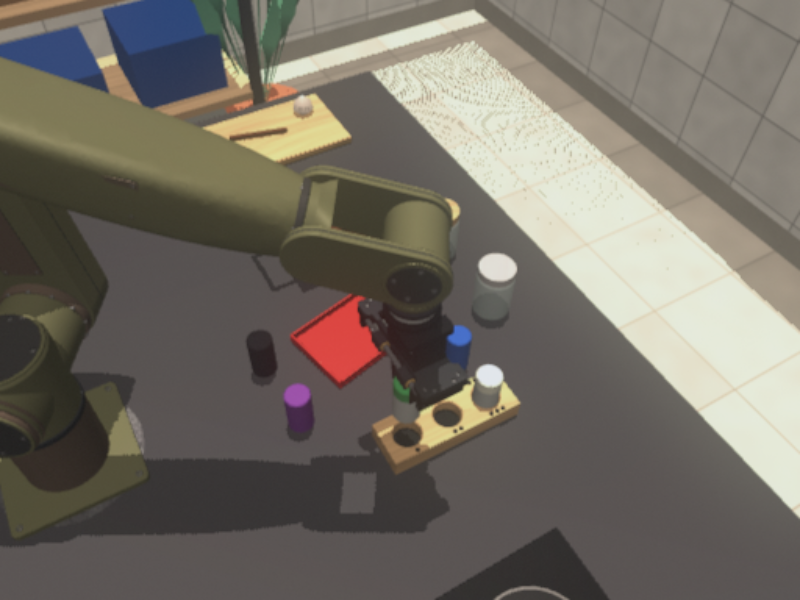

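The held green pot (aluminium body at about (404,405)) hangs above pocket 1 at (406,432), with its cap partly hidden by the gripper. I'll fit its body as a circle of known radius from the depth.

```bash
cat > fit.py <<'E'
from h import *
from scipy.optimize import least_squares
def fit(n,c0,zlo,zhi,rmax=27,save=None):
    p,d,K,V=snap(n); W=world(d,K,V)
    if save: cv2.imwrite(save,cv2.resize(p[:,:,::-1],(800,600)))
    m=(np.hypot(W[...,0]-c0[0],W[...,1]-c0[1])<rmax)&(W[...,2]>zlo)&(W[...,2]<zhi); P=W[m]
    f=lambda c:np.hypot(P[:,0]-c[0],P[:,1]-c[1])-22
    s=least_squares(f,c0,loss="soft_l1"); print(n,len(P),s.x.round(1),"med|r|",np.median(abs(s.fun)).round(2),"zmin",P[:,2].min().round(1)); return P
if __name__=="__main__":
    o=manip.get_obs()["tool_pos"]; z=o[2]-40
    for n in("side","wrist"):
        for a,b in((z,z+20),(z+15,z+35)): 
            try: fit(n,o[:2],a,b)
            except Exception as e: print(n,e)
    # white pot in pocket as a depth-bias check
    fit("side",(634,-245),45,85)
E
python3 fit.py
```

```text
side 69 [ 483.9 -239.4] med|r| 0.45 zmin 102.2
side 77 [ 483.8 -239.8] med|r| 0.56 zmin 116.1
wrist 396 [ 481.9 -239.9] med|r| 0.13 zmin 101.3
wrist 472 [ 481.9 -240.3] med|r| 0.13 zmin 116.1
side 154 [ 636.  -243.8] med|r| 0.5 zmin 45.4
```

Run:
```python
from h import *
p,d,K,V=snap("wrist"); np.savez("wrist2.npz",p=p,d=d,K=K,V=V)
cv2.imwrite("pics/w1.png",p[:,:,::-1])
```

```text
(no output)
```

View pics/w1.png

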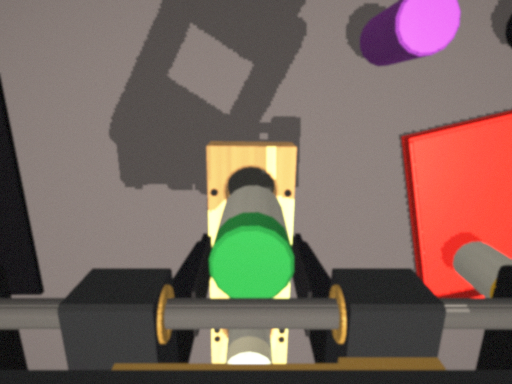

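The wrist view shows pocket 1's near arc at (252,175) and its studs at (213,192) and (289,192), with the held pot below it. I'll fit that arc and the studs.

```bash
cat > arc.py <<'E'
from h import *
from scipy.optimize import least_squares
def run(s,c0,span):
    p,d,K,V=s; W=world(d,K,V)
    g=cv2.cvtColor(p,cv2.COLOR_RGB2GRAY).astype(np.float32)
    # radial subpixel boundary: for angles on the near (robot) side, first strong depth drop below z=30
    pts=[]
    M=V[:3,:]
    for a in np.radians(np.arange(*span)):
        rs=np.arange(34,12,-.25); q=np.stack([c0[0]+rs*np.cos(a),c0[1]+rs*np.sin(a),np.full_like(rs,35)],1)
        c=q@V[:3,:3].T+V[:3,3]; u=c[:,0]/c[:,2]*K[0,0]+K[0,2]; v=c[:,1]/c[:,2]*K[1,1]+K[1,2]
        z=cv2.remap(W[...,2].astype(np.float32),u.astype(np.float32)[None],v.astype(np.float32)[None],cv2.INTER_NEAREST)[0]
        G=cv2.remap(g,u.astype(np.float32)[None],v.astype(np.float32)[None],cv2.INTER_LINEAR)[0]
        k=np.nonzero(z<30)[0]
        if len(k) and k[0]>4 and z[:k[0]].max()<40: pts.append(q[k[0],:2])
    pts=np.array(pts); s=least_squares(lambda c:np.hypot(*(pts-c[:2]).T)-24,c0,loss="soft_l1")
    print("arc",len(pts),s.x.round(1),"rms",np.sqrt((s.fun**2).mean()).round(2))
if __name__=="__main__":
    f=np.load("wrist2.npz"); s=[f[k] for k in"pdKV"]
    run(s,(484,-241.5),(130,232,3))
    K,V=s[2:]; print([ray(u,v,35,K,V).round(1) for u,v in((213,192),(289,192))])
    g=cv2.cvtColor(s[0],cv2.COLOR_RGB2GRAY)
    st=[]
    for u,v in((213,192),(289,192)):
        w=np.clip(120.-g[v-5:v+6,u-5:u+6],0,None); yy,xx=np.mgrid[v-5:v+6,u-5:u+6]; st.append(ray((w*xx).sum()/w.sum(),(w*yy).sum()/w.sum(),35,K,V)[:2])
    print("studs",np.round(st,1),"mid",np.mean(st,0).round(1))
    f=np.load("wrist.npz"); run([f[k] for k in"pdKV"],(483,-240),(0,360,5))
E
python3 arc.py
```

```text
arc 32 [ 483.6 -241.8] rms 0.25
[array([ 483.7, -276.7,   35. ]), array([ 483.8, -206.4,   35. ])]
studs [[ 483.7 -276. ]
 [ 484.5 -207.9]] mid [ 484.1 -242. ]
arc 68 [ 482.9 -239.5] rms 1.26
```

>>> drive_tool --pt "40 -1.7 -2.2 5 0" --pt "40 0 0 15 0" --pt "40 0 0 15 0" --pt "40 0 0 12 0" --pt "40 0 0 7 0" --pt "40 0 0 3 0" --pt "40 0 0 0 0" --pt "40 0 0 0 0" --pt "40 0 0 0 0"

```text
clock: 5.97
tool_pos: [484.8, -244.6, 85.2]
ee_rot: [[-1.0, 0.004, 0.001], [0.004, 1.0, -0.001], [-0.001, -0.001, -1.0]]
wrist_force: [0.6, 0.5, -1.5]
opening: 43.4
grasp_force: 15.0
```

```bash
python3 fit.py
python3 - <<'E'
from arc import *
run(snap("wrist"),(484,-242),(130,232,3))
E
```

```text
side 59 [ 486.2 -243.5] med|r| 0.55 zmin 45.9
side 63 [ 486.1 -243.9] med|r| 0.76 zmin 61.1
wrist 394 [ 484.2 -243.6] med|r| 0.14 zmin 45.2
wrist 477 [ 484.1 -243.7] med|r| 0.16 zmin 60.3
side 154 [ 635.9 -243.9] med|r| 0.6 zmin 45.0
arc 31 [ 483.5 -241.7] rms 0.26
```

>>> drive_tool --pt "40 0.8 1.2 0 0" --pt "40 0 0 3 0" --pt "40 0 0 4 0" --pt "40 0 0 4 0" --pt "40 0 0 3 0" --pt "40 0 0 0 0" --pt "40 0 0 0 0"

```text
clock: 6.85
tool_pos: [483.0, -242.8, 69.7]
ee_rot: [[-1.0, 0.004, -0.001], [0.004, 1.0, 0.0], [0.001, 0.0, -1.0]]
wrist_force: [0.8, -0.4, -1.1]
opening: 43.2
grasp_force: 15.0
```

>>> drive_tool --pt "40 0 0 4 0" --pt "40 0 0 4 0" --pt "40 0 0 3 0" --pt "40 0 0 2 0" --pt "40 0 0 1 0" --pt "40 0 0 0 0"

```text
clock: 7.35
tool_pos: [483.1, -242.8, 55.8]
ee_rot: [[-1.0, 0.004, -0.001], [0.004, 1.0, 0.0], [0.001, 0.0, -1.0]]
wrist_force: [0.3, 0.6, -0.9]
opening: 43.3
grasp_force: 15.0
```

>>> drive_tool --pt "40 0 0 0.7 0" --pt "40 0 0 0.7 0" --pt "40 0 0 0.6 0" --pt "40 0 0 0 0" --pt "40 0 0 0 0"

```text
clock: 7.77
tool_pos: [483.4, -243.0, 54.3]
ee_rot: [[-1.0, 0.004, 0.0], [0.004, 1.0, -0.0], [-0.0, -0.0, -1.0]]
wrist_force: [0.5, 0.5, -1.6]
opening: 43.4
grasp_force: 15.0
```

>>> drive_tool --pt "40 0 0 0.6 0" --pt "40 0 0 0.6 0" --pt "40 0 0 0 0" --pt "40 0 0 0 0"

```text
clock: 8.1
tool_pos: [483.3, -243.0, 53.0]
ee_rot: [[-1.0, 0.004, -0.0], [0.004, 1.0, 0.0], [0.0, 0.0, -1.0]]
wrist_force: [-0.9, 0.0, -2.0]
opening: 43.5
grasp_force: 15.0
```

>>> drive_tool --pt "40 0 0 0.5 0" --pt "40 0 0 0.5 0" --pt "40 0 0 0 0" --pt "40 0 0 0 0"

```text
clock: 8.43
tool_pos: [483.8, -243.0, 52.9]
ee_rot: [[-1.0, 0.004, 0.001], [0.004, 1.0, -0.0], [-0.001, -0.0, -1.0]]
wrist_force: [-0.8, 1.1, 5.4]
opening: 43.3
grasp_force: 15.0
```

>>> drive_tool --pt "60 0 0 0 0" --pt "60 0 0 0 0" --pt "60 0 0 0 0" --pt "60 0 0 -8 0" --pt "60 0 0 -20 0" --pt "60 0 0 -30 0" --pt "60 0 0 -30 0" --pt "60 0 0 -20 0" --pt "70 -10 30 -5 0" --pt "70 -11 30 0 0" --pt "70 -11 30 0 0" --pt "70 -11 30 0 0" --pt "70 -11 30 0 0" --pt "70 -11 30 0 0" --pt "70 -10 30 0 0" --pt "70 -5 20 0 0" --pt "70 -4 10 0 0" --pt "70 0 0 0 0" --pt "70 0 0 0 0"

```text
clock: 10.02
tool_pos: [568.2, -3.6, 165.2]
ee_rot: [[-1.0, 0.003, -0.0], [0.003, 1.0, -0.001], [0.0, -0.001, -1.0]]
wrist_force: [0.4, 0.0, -0.5]
opening: 70.0
grasp_force: 0.0
```

```bash
python3 pose.py
python3 - <<'E'
from wm import *
from fit import fit
fit("side",(484,-243),45,85)
a=snap("side"); print(caps(*a,zt=95),caps(*a)); cv2.imwrite("pics/s2.png",cv2.resize(a[0][:,:,::-1],(800,600)))
fit("wrist",(567,-4),20,80)
E
```

```text
{'clock': 10.017, 'joint_pos': [-0.1, -0.04, 1.859, -0.001, 1.323, -1.668], 'tool_pos': [568.206, -3.615, 165.152], 'ee_rot': [[-1.0, 0.003, -0.0], [0.003, 1.0, -0.001], [0.0, -0.001, -1.0]], 'wrist_force': [0.371, 0.011, -0.504], 'ft_torque': [-0.006, -0.041, -0.016], 'opening': 69.996, 'grasp_force': 0.0}
side 145 [ 485.  -241.8] med|r| 0.59 zmin 45.3
{'green': (array([ 482.8, -243.9]), 21.8, array([ 482.8, -243.9]), np.float64(96.1), np.int32(199)), 'yellow': (array([552.6,  -4.9]), 3.9, array([552.6,  -4.9]), np.float64(91.6), np.int32(4))} {'green': (array([ 472.1, -258.1]), 3.6, array([ 472.1, -258.1]), np.float64(90.6), np.int32(4)), 'yellow': (array([581.5,  -6.6]), 11.3, array([583.,  -6.]), np.float64(89.3), np.int32(20))}
wrist 490 [567.5  -3.4] med|r| 0.13 zmin 20.2
```

View pics/s2.png

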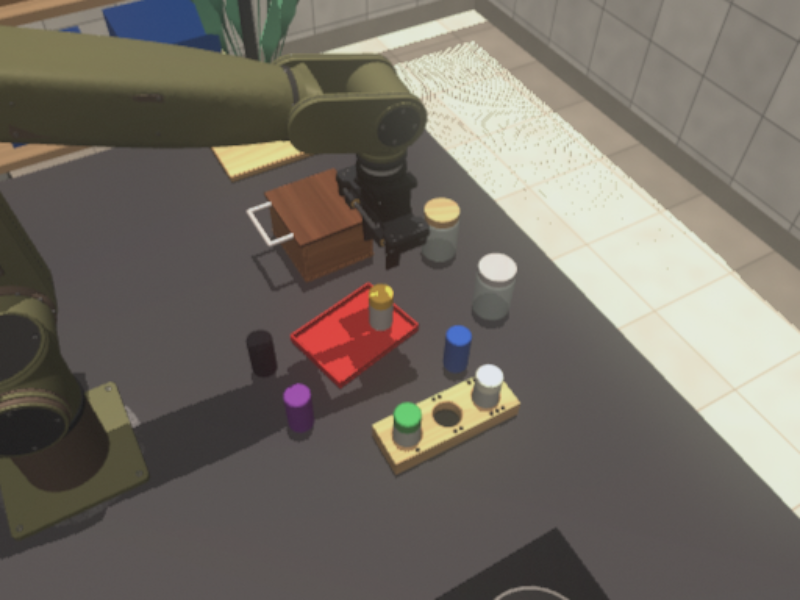

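The green pot stands in pocket 1 at (407,422) with its top at z 96. The gripper is above the yellow pot at (380,305), still on the tray.

>>> drive_tool --pt "70 0 0 20 0" --pt "70 0 0 30 0" --pt "70 0 0 30 0" --pt "70 0 0 22 0" --pt "70 0 0 12 0" --pt "70 0 0 4 0" --pt "70 0 0 0 0" --pt "70 0 0 0 0" --pt "40 0 0 0 0" --pt "40 0 0 0 0" --pt "40 0 0 0 0" --pt "40 0 0 0 0" --pt "40 0 0 0 0" --pt "40 0 0 0 0"

```text
clock: 11.33
tool_pos: [568.7, -3.3, 47.7]
ee_rot: [[-1.0, 0.004, 0.001], [0.004, 1.0, -0.0], [-0.001, -0.0, -1.0]]
wrist_force: [-0.1, -0.0, 2.4]
opening: 43.8
grasp_force: 15.0
```

>>> drive_tool --pt "40 0 0 -10 0" --pt "40 0 0 -25 0" --pt "40 0 0 -30 0" --pt "40 0 0 -30 0" --pt "40 0 0 -15 0" --pt "40 1 -30 0 0" --pt "40 1 -30 0 0" --pt "40 1 -30 0 0" --pt "40 1 -30 0 0" --pt "40 1 -30 0 0" --pt "40 1 -30 0 0" --pt "40 1 -30 0 0" --pt "40 1 -21 0 0" --pt "40 1 -10 0 0" --pt "40 0 0 0 0" --pt "40 0 0 15 0" --pt "40 0 0 7 0" --pt "40 0 0 0 0" --pt "40 0 0 0 0" --pt "40 0 0 0 0"

```text
clock: 13.0
tool_pos: [558.6, -243.4, 135.4]
ee_rot: [[-1.0, 0.003, 0.0], [0.003, 1.0, 0.0], [-0.0, 0.0, -1.0]]
wrist_force: [0.6, 1.1, -1.3]
opening: 43.3
grasp_force: 15.0
```

```bash
cat > c2.py <<'E'
from arc import *
from fit import fit
from wm import holes
o=manip.get_obs()["tool_pos"]; z=o[2]-38; print(o.round(1))
run(snap("wrist"),(558.5,-243),(130,232,3))
fit("wrist",o[:2],z,z+30); fit("side",o[:2],z,z+30); holes(*snap("side"),cs=((559,-243.8),))
E
python3 c2.py
```

```text
[ 558.6 -243.4  135.4]
arc 32 [ 558.6 -242.8] rms 0.21
wrist 645 [ 557.7 -243.7] med|r| 0.13 zmin 97.4
side 119 [ 559.8 -243.8] med|r| 0.57 zmin 98.1
hole z [ 559.  -245.3] [ 560.1 -244.3] 23.4 208
hole dark [ 555.3 -248.8] [ 555.4 -247.4] 20.9 146
```

>>> drive_tool --pt "40 -0.4 0 5 0" --pt "40 0 0 14 0" --pt "40 0 0 14 0" --pt "40 0 0 10 0" --pt "40 0 0 6 0" --pt "40 0 0 1 0" --pt "40 0 0 0 0" --pt "40 0 0 0 0" --pt "40 0 0 0 0"

```text
clock: 13.95
tool_pos: [559.3, -244.6, 85.9]
ee_rot: [[-1.0, 0.004, 0.001], [0.004, 1.0, -0.001], [-0.001, -0.001, -1.0]]
wrist_force: [-1.1, 0.4, -1.5]
opening: 43.4
grasp_force: 15.0
```

```bash
python3 c2.py
```

```text
[ 559.3 -244.6   85.9]
arc 31 [ 558.4 -242.8] rms 0.23
wrist 644 [ 558.2 -244.5] med|r| 0.14 zmin 47.9
side 104 [ 560.2 -244.4] med|r| 0.49 zmin 48.3
hole z [ 551.7 -253.6] [ 559.7 -244.7] 23.4 57
hole dark [ 549.6 -253.2] [ 555.2 -247.1] 21.5 55
```

>>> drive_tool --pt "40 0.3 0.9 0 0" --pt "40 0 0 3 0" --pt "40 0 0 4 0" --pt "40 0 0 4 0" --pt "40 0 0 4 0" --pt "40 0 0 1 0" --pt "40 0 0 0 0" --pt "40 0 0 0 0"

```text
clock: 14.82
tool_pos: [558.3, -243.3, 68.8]
ee_rot: [[-1.0, 0.004, -0.0], [0.004, 1.0, 0.0], [0.0, 0.0, -1.0]]
wrist_force: [-0.3, 0.4, -1.0]
opening: 43.6
grasp_force: 15.0
```

>>> drive_tool --pt "40 0 0 4 0" --pt "40 0 0 4 0" --pt "40 0 0 3 0" --pt "40 0 0 1.5 0" --pt "40 0 0 1 0" --pt "40 0 0 0 0"

```text
clock: 15.32
tool_pos: [558.2, -243.2, 55.2]
ee_rot: [[-1.0, 0.004, -0.001], [0.004, 1.0, 0.0], [0.001, 0.0, -1.0]]
wrist_force: [0.1, 0.3, -1.2]
opening: 43.3
grasp_force: 15.0
```

>>> drive_tool --pt "40 0 0 0.6 0" --pt "40 0 0 0.6 0" --pt "40 0 0 0 0" --pt "40 0 0 0 0"

```text
clock: 15.65
tool_pos: [558.5, -243.4, 54.4]
ee_rot: [[-1.0, 0.004, 0.0], [0.004, 1.0, -0.0], [-0.0, -0.0, -1.0]]
wrist_force: [-0.3, 1.9, -0.5]
opening: 43.5
grasp_force: 15.0
```

>>> drive_tool --pt "40 0 0 0.5 0" --pt "40 0 0 0.5 0" --pt "40 0 0 0 0" --pt "40 0 0 0 0"

```text
clock: 15.98
tool_pos: [558.7, -243.4, 53.7]
ee_rot: [[-1.0, 0.004, 0.0], [0.004, 1.0, -0.0], [-0.0, -0.0, -1.0]]
wrist_force: [1.0, -0.2, 0.1]
opening: 43.5
grasp_force: 15.0
```

>>> drive_tool --pt "40 0 0 0.5 0" --pt "40 0 0 0.3 0" --pt "40 0 0 0 0" --pt "40 0 0 0 0"

```text
clock: 16.32
tool_pos: [559.0, -243.6, 53.6]
ee_rot: [[-1.0, 0.004, 0.001], [0.004, 1.0, -0.0], [-0.001, -0.0, -1.0]]
wrist_force: [-1.0, 0.7, 5.7]
opening: 43.1
grasp_force: 15.0
```

>>> drive_tool --pt "60 0 0 0 0" --pt "60 0 0 0 0" --pt "60 0 0 0 0" --pt "60 0 0 -10 0" --pt "60 0 0 -25 0" --pt "60 0 0 -30 0" --pt "36 0 0 -7 0.12" --pt "36 0 0 -7 0.12" --pt "36 0 0 -7 0.12" --pt "36 0 0 -7 0.12" --pt "36 0 0 -7 0.12" --pt "36 0 0 -7 0.12" --pt "36 0 0 -7 0.12" --pt "36 0 0 -7 0.12" --pt "36 0 0 -7 0.12" --pt "36 0 0 -7 0.12" --pt "36 0 0 -7 0.12" --pt "36 0 0 -7 0.12" --pt "36 0 0 -7 0.12" --pt "36 0 0 0 0"

```text
clock: 17.98
tool_pos: [559.2, -243.8, 211.0]
ee_rot: [[-0.005, 1.0, 0.003], [1.0, 0.005, -0.002], [-0.002, 0.003, -1.0]]
wrist_force: [0.1, -0.4, 0.7]
opening: 35.7
grasp_force: 0.0
```

>>> drive_tool --pt "36 36 -11 0 0" --pt "36 36 -11 0 0" --pt "36 36 -11 0 0" --pt "36 36 -11 0 0" --pt "36 36 -11 0 0" --pt "36 36 -11 0 0" --pt "36 36 -11 0 0" --pt "36 36 -11 0 0" --pt "36 36 -11 0 0" --pt "36 36 -11 0 0" --pt "36 34 -13 0 0" --pt "36 0 0 0 0" --pt "36 0 0 0 0"

```text
clock: 19.07
tool_pos: [431.9, 151.0, 208.5]
ee_rot: [[-0.014, 1.0, 0.0], [1.0, 0.014, -0.0], [-0.0, 0.0, -1.0]]
wrist_force: [-0.2, -0.4, -0.8]
opening: 35.9
grasp_force: 0.0
```

```bash
python3 pose.py
python3 - <<'E'
from wm import *
a=snap("side"); print(caps(*a,zt=95))
a=snap("wrist"); np.savez("wrist3.npz",p=a[0],d=a[1],K=a[2],V=a[3])
b=snap("top")
cv2.imwrite("pics/m.png",np.hstack([cv2.resize(x[0][:,:,::-1],(400,300)) for x in(a,b)]))
E
```

```text
{'clock': 19.067, 'joint_pos': [0.219, -0.332, 2.037, -0.0, 1.437, 0.206], 'tool_pos': [431.941, 151.032, 208.522], 'ee_rot': [[-0.014, 1.0, 0.0], [1.0, 0.014, -0.0], [-0.0, 0.0, -1.0]], 'wrist_force': [-0.16, -0.404, -0.814], 'ft_torque': [-0.096, 0.008, -0.016], 'opening': 35.934, 'grasp_force': 0.0}
{'green': (array([ 483. , -243.2]), 21.0, array([ 482.7, -243.3]), np.float64(96.5), np.int32(188)), 'yellow': (array([ 559.7, -243.5]), 21.4, array([ 558.6, -243.5]), np.float64(96.3), np.int32(178))}
```

View pics/m.png

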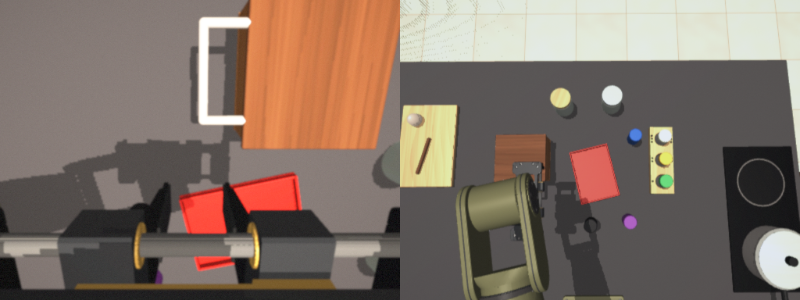

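Both pots stand in their pockets, green in pocket 1 and yellow in pocket 2 (cap tops at z 96). In the wrist half, the bar is the white line at (204, 20–120).

Run:
```python
from h import *
f=np.load("wrist3.npz"); p,d,K,V=[f[k] for k in"pdKV"]
W=world(d,K,V); h=cv2.cvtColor(p,cv2.COLOR_RGB2HSV)
m=((h[...,1]<60)&(h[...,2]>150)&(W[...,2]>95)&(W[...,2]<118)&(W[...,1]>150)).astype(np.uint8)
k,l,st,c=cv2.connectedComponentsWithStats(m); i=1+np.argmax(st[1:,4])
vs,us=np.nonzero(l==i); w=np.array([ray(u,v,105,K,V)[:2] for u,v in zip(us,vs)])
print(cv2.minAreaRect(w.astype(np.float32)),"ymin/max",w[:,1].min(),w[:,1].max(),"z",np.percentile(W[l==i][:,2],[10,50,90]))
b=w[w[:,0]<w[:,0].min()+13]; s=w[(w[:,1]>205)&(w[:,1]<260)]
print("bar",s.mean(0).round(1),len(s),np.polyfit(s[:,1],s[:,0],1))
m=(h[...,1]>80)&(abs(W[...,2]-110)<3)&(W[...,1]>140); q=W[m]; print("lid front edge x",np.percentile(q[:,0],[1,3]),"y",np.percentile(q[:,1],[1,99]))
```

```text
((459.2733154296875, 234.5666046142578), (52.57160568237305, 109.94657897949219), 0.5582945346832275) ymin/max 179.81012674933197 289.7593678543344 z [106.9621283  109.07419613 110.36870395]
bar [438. 233.] 796 [3.33830363e-03 4.37229185e+02]
lid front edge x [484.27720923 487.34456003] y [154.98206332 304.10863253]
```

>>> drive_tool --pt "36 20 4 0 0" --pt "36 30 3 0 0" --pt "36 23 0 0 0" --pt "36 10.5 0 10 0" --pt "36 0 0 25 0" --pt "36 0 0 25 0" --pt "36 0 0 12 0" --pt "36 0 0 0 0" --pt "36 0 0 0 0" --pt "36 0 0 0 0"

```text
clock: 20.05
tool_pos: [440.1, 233.0, 137.9]
ee_rot: [[-0.006, 1.0, 0.002], [1.0, 0.006, 0.001], [0.001, 0.002, -1.0]]
wrist_force: [-0.5, 0.9, 0.9]
opening: 35.9
grasp_force: 0.0
```

>>> drive_tool --pt "36 0 -2 10 0" --pt "36 0 0 15 0" --pt "36 0 0 15 0" --pt "36 0 0 9 0" --pt "36 0 0 3 0" --pt "36 0 0 0 0" --pt "36 0 0 0 0"

```text
clock: 20.63
tool_pos: [437.6, 233.5, 85.2]
ee_rot: [[-0.007, 1.0, 0.001], [1.0, 0.007, 0.0], [0.0, 0.001, -1.0]]
wrist_force: [0.4, -0.0, 0.9]
opening: 36.2
grasp_force: 0.0
```

>>> drive_tool --pt "4 0 0 0 0" --pt "4 0 0 0 0" --pt "4 0 0 0 0" --pt "4 0 0 0 0" --pt "4 0 0 0 0" --pt "4 0 0 0 0" --pt "4 0 0 0 0" --pt "4 0 0 0 0" --grip_force 20

```text
clock: 21.3
tool_pos: [437.1, 233.3, 84.6]
ee_rot: [[-0.007, 1.0, -0.0], [1.0, 0.007, -0.0], [-0.0, -0.0, -1.0]]
wrist_force: [-0.1, 0.2, 0.9]
opening: 3.9
grasp_force: 0.0
```

The fingers closed to 3.9 mm, so they missed the bar. I'll look before moving again.

```bash
python3 pose.py
python3 - <<'E'
from h import *
a=snap("wrist"); b=snap("side")
np.savez("w4.npz",p=a[0],d=a[1],K=a[2],V=a[3]);np.savez("s4.npz",p=b[0],d=b[1],K=b[2],V=b[3])
cr=b[0][60:240,120:300,::-1]
cv2.imwrite("pics/m2.png",np.hstack([cv2.resize(a[0][:,:,::-1],(400,300)),cv2.resize(cr,(400,400))[:300]]))
E
```

```text
{'clock': 21.3, 'joint_pos': [0.382, -0.134, 2.087, 0.0, 1.188, 0.375], 'tool_pos': [437.061, 233.303, 84.551], 'ee_rot': [[-0.007, 1.0, -0.0], [1.0, 0.007, -0.0], [-0.0, -0.0, -1.0]], 'wrist_force': [-0.131, 0.165, 0.926], 'ft_torque': [-0.081, 0.054, 0.025], 'opening': 3.929, 'grasp_force': 0.0}
```

View pics/m2.png

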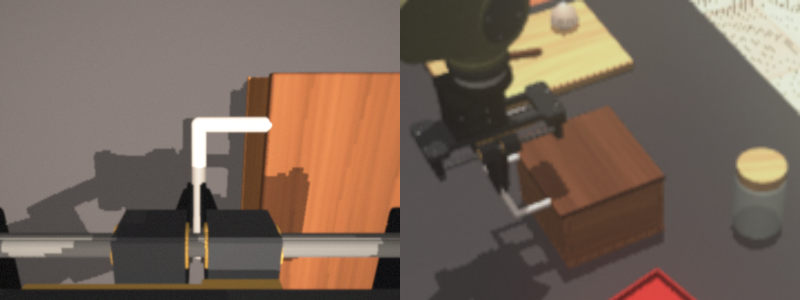

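The wrist half shows the bar running into the gripper at (197,170–230), and the lid still looks shut. I'll check the bar's height against the pads.

Run:
```python
from h import *
for n,y0,y1 in(("w4",235,300),("s4",180,300),("wrist3",200,265)):
    f=np.load(n+".npz"); p,d,K,V=[f[k] for k in"pdKV"]; W=world(d,K,V); h=cv2.cvtColor(p,cv2.COLOR_RGB2HSV)
    m=(h[...,1]<70)&(h[...,2]>120)&(W[...,2]>60)&(W[...,2]<150)&(W[...,1]>y0)&(W[...,1]<y1)&(W[...,0]>415)&(W[...,0]<446)
    q=W[m]; print(n,len(q))
    for y in range(y0,y1,10):
        r=q[(q[:,1]>=y)&(q[:,1]<y+10)]
        if len(r): print(y,len(r),r.mean(0).round(1),r[:,2].min().round(1),r[:,2].max().round(1), r[:,0].min().round(1),r[:,0].max().round(1))
    m=(h[...,1]>80)&(W[...,2]>95)&(W[...,2]<140)&(W[...,1]>160)&(W[...,1]<310)&(W[...,0]>495)&(W[...,0]<630); q=W[m]
    A=np.c_[q[:,:2],np.ones(len(q))]; print("lid plane",np.linalg.lstsq(A,q[:,2],rcond=None)[0].round(4),np.median(q[:,2]))
```

```text
w4 1814
235 178 [436.4 240.8 110.6] 105.8 142.1 433.2 442.6
245 313 [437.8 250.1 108.9] 105.2 112.1 433.2 442.5
255 319 [437.7 260.1 108.9] 105.7 111.6 433.1 442.4
265 339 [437.5 270.1 108.9] 104.4 111.3 432.5 442.2
275 426 [438.3 280.5 109. ] 104.3 111.3 432.5 445.9
285 239 [439.8 287.2 108.3] 104.1 111.0 433.0 445.9
lid plane [ 5.000000e-04 -7.000000e-04  1.098913e+02] 110.012889301293
s4 35
180 10 [440.1 183.9 110.1] 105.2 113.4 436.2 444.6
190 8 [438.3 194.1 110.6] 107.8 113.1 435.8 442.0
200 7 [438.8 206.3 110.7] 107.9 113.2 435.5 442.1
210 4 [437.3 213.8 110.5] 108.2 112.3 435.2 439.7
220 4 [437.  222.5 110.3] 107.6 111.7 435.5 438.5
280 2 [435.1 282.1 107.7] 106.4 109.0 434.7 435.6
lid plane [4.000000e-04 2.100000e-03 1.115222e+02] 112.2074189865087
wrist3 959
200 140 [438.  204.9 108.7] 104.8 111.3 433.3 443.0
210 145 [437.9 214.9 108.6] 104.4 110.9 433.2 442.8
220 148 [437.7 225.1 108.8] 104.2 112.1 433.0 442.5
230 140 [437.9 235.1 108.9] 105.4 111.2 433.7 442.3
240 145 [438.1 245.  108.8] 104.7 111.2 433.6 442.9
250 163 [437.9 255.  108.9] 105.2 111.6 433.4 442.6
260 78 [437.9 262.6 108.8] 105.7 111.5 433.3 442.4
lid plane [ 1.000000e-03 -5.000000e-04  1.095433e+02] 109.97679567624712
```

>>> drive_tool --pt "0 0 0 0 0" --pt "0 0 0 0 0" --pt "0 0 0 0 0"

```text
clock: 21.65
tool_pos: [437.1, 233.3, 84.5]
ee_rot: [[-0.007, 1.0, -0.0], [1.0, 0.007, -0.0], [-0.0, -0.0, -1.0]]
wrist_force: [0.3, 0.3, 0.3]
opening: 0.1
grasp_force: 0.0
```

Run:
```python
from h import *
a=snap("wrist"); b=snap("side")
A=cv2.resize(a[0][200:384,160:344,::-1],(400,400),interpolation=cv2.INTER_CUBIC)
B=cv2.resize(b[0][100:190,130:220,::-1],(400,400),interpolation=cv2.INTER_CUBIC)
cv2.imwrite("pics/m3.png",np.hstack([A,B]))
W=world(a[1],a[2],a[3]); 
for v in range(215,300,6): print(v,[(int(u),W[v,u].round(0).astype(int).tolist()) for u in(235,243,252,262,270)])
```

```text
215 [(235, [422, 216, 0]), (243, [429, 216, -1]), (252, [436, 255, 110]), (262, [442, 254, 107]), (270, [453, 217, 0])]
221 [(235, [422, 211, 0]), (243, [429, 211, 0]), (252, [436, 251, 109]), (262, [442, 251, 108]), (270, [453, 211, 0])]
227 [(235, [422, 205, 1]), (243, [429, 205, 0]), (252, [436, 248, 110]), (262, [442, 248, 108]), (270, [453, 205, 0])]
233 [(235, [422, 200, 0]), (243, [432, 245, 111]), (252, [436, 245, 110]), (262, [442, 244, 108]), (270, [453, 200, 0])]
239 [(235, [422, 194, 0]), (243, [432, 245, 119]), (252, [436, 244, 116]), (262, [442, 240, 108]), (270, [453, 194, 0])]
245 [(235, [422, 188, 0]), (243, [432, 245, 127]), (252, [436, 244, 124]), (262, [441, 246, 128]), (270, [454, 188, -1])]
251 [(235, [428, 245, 132]), (243, [432, 245, 134]), (252, [436, 244, 130]), (262, [441, 245, 133]), (270, [454, 182, 0])]
257 [(235, [429, 245, 140]), (243, [432, 246, 141]), (252, [435, 315, 281]), (262, [441, 245, 140]), (270, [445, 245, 139])]
263 [(235, [429, 245, 145]), (243, [432, 245, 146]), (252, [436, 243, 142]), (262, [441, 245, 146]), (270, [444, 246, 146])]
269 [(235, [431, 268, 194]), (243, [434, 269, 195]), (252, [436, 241, 143]), (262, [439, 268, 194]), (270, [441, 268, 194])]
275 [(235, [431, 268, 198]), (243, [434, 268, 198]), (252, [436, 238, 143]), (262, [439, 269, 198]), (270, [441, 269, 198])]
281 [(235, [432, 268, 201]), (243, [434, 269, 202]), (252, [436, 235, 144]), (262, [439, 269, 202]), (270, [441, 269, 201])]
287 [(235, [432, 269, 204]), (243, [434, 269, 204]), (252, [437, 232, 144]), (262, [439, 269, 204]), (270, [441, 268, 204])]
293 [(235, [432, 269, 207]), (243, [434, 268, 207]), (252, [437, 230, 146]), (262, [439, 268, 207]), (270, [440, 268, 207])]
299 [(235, [432, 269, 209]), (243, [434, 269, 210]), (252, [436, 264, 202]), (262, [438, 269, 209]), (270, [440, 269, 210])]
```

View pics/m3.png

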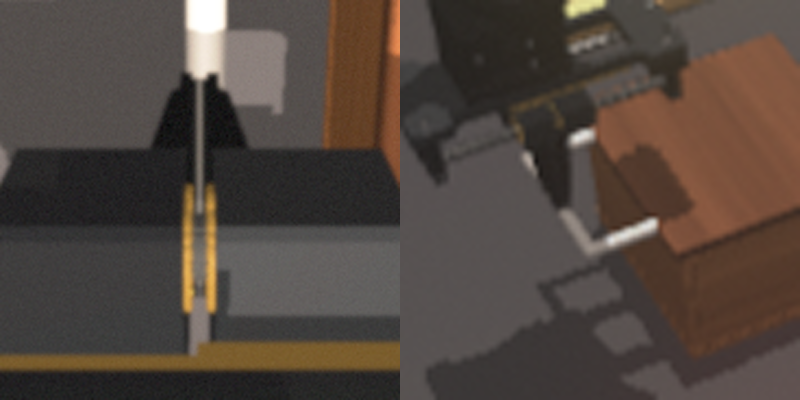

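The wrist half shows the shut fingers in line with the bar at (205,90). I can't tell whether the tips reach below the bar, so I'll check the fingers' depth points in the side view.

Run:
```python
from h import *
p,d,K,V=snap("side"); W=world(d,K,V); h=cv2.cvtColor(p,cv2.COLOR_RGB2HSV)
for z in range(60,170,6):
    m=(abs(W[...,2]-z)<3)&(W[...,0]>405)&(W[...,0]<475)&(W[...,1]>205)&(W[...,1]<262); q=W[m]
    if len(q): print(z,len(q),"x",q[:,0].min().round(),q[:,0].max().round(),"y",q[:,1].min().round(),q[:,1].max().round(),"V",h[...,2][m].min(),np.median(h[...,2][m]))
```

```text
108 14 x 434.0 445.0 y 208.0 260.0 V 49 114.0
114 10 x 435.0 443.0 y 207.0 226.0 V 42 94.5
120 4 x 432.0 438.0 y 221.0 231.0 V 40 46.0
126 9 x 431.0 445.0 y 219.0 233.0 V 40 43.0
132 12 x 430.0 446.0 y 218.0 236.0 V 38 42.5
138 10 x 429.0 443.0 y 218.0 242.0 V 38 41.5
144 13 x 429.0 446.0 y 217.0 242.0 V 39 42.0
150 12 x 428.0 448.0 y 219.0 244.0 V 39 43.0
156 17 x 428.0 449.0 y 221.0 238.0 V 40 41.0
162 14 x 427.0 450.0 y 218.0 228.0 V 39 41.5
168 12 x 428.0 450.0 y 219.0 226.0 V 39 42.5
```

No finger points show below about z 108, so the visible tips end just above the bar, some 25 mm behind the reported TCP. I'll reopen, go lower and close again.

>>> drive_tool --pt "36 0 0.8 0 0" --pt "36 0 0 0 0" --pt "36 0 0 0 0" --pt "36 0 0 0 0" --pt "36 0 0 4 0" --pt "36 0 0 6 0" --pt "36 0 0 6 0" --pt "36 0 0 3 0" --pt "36 0 0 0 0" --pt "36 0 0 0 0"

```text
clock: 22.63
tool_pos: [437.5, 233.2, 65.0]
ee_rot: [[-0.007, 1.0, -0.001], [1.0, 0.007, -0.0], [-0.0, -0.001, -1.0]]
wrist_force: [-0.9, 0.1, 0.7]
opening: 36.0
grasp_force: 0.0
```

>>> drive_tool --pt "4 0 0 0 0" --pt "4 0 0 0 0" --pt "4 0 0 0 0" --pt "4 0 0 0 0" --pt "4 0 0 0 0" --pt "4 0 0 0 0" --grip_force 20

```text
clock: 23.13
tool_pos: [438.7, 233.4, 65.8]
ee_rot: [[-0.007, 1.0, 0.002], [1.0, 0.007, 0.0], [0.0, 0.002, -1.0]]
wrist_force: [3.0, 1.0, -1.7]
opening: 9.4
grasp_force: 20.0
```

```bash
python3 -c "
import numpy as np
a=np.radians(np.arange(0,61,3)+1.432);r=200.06
x=-r*np.cos(a);z=r*np.sin(a)
print([[4,0,float(round(p,1)),float(round(-q,1)),0] for p,q in zip(np.diff(x),np.diff(z))],x[-1]-x[0],z[-1]-z[0])"
```

```text
[[4, 0, 0.5, -10.5, 0], [4, 0, 1.1, -10.4, 0], [4, 0, 1.6, -10.3, 0], [4, 0, 2.2, -10.2, 0], [4, 0, 2.7, -10.1, 0], [4, 0, 3.2, -10.0, 0], [4, 0, 3.7, -9.8, 0], [4, 0, 4.2, -9.6, 0], [4, 0, 4.7, -9.3, 0], [4, 0, 5.2, -9.1, 0], [4, 0, 5.7, -8.8, 0], [4, 0, 6.1, -8.5, 0], [4, 0, 6.6, -8.1, 0], [4, 0, 7.0, -7.8, 0], [4, 0, 7.4, -7.4, 0], [4, 0, 7.8, -7.0, 0], [4, 0, 8.1, -6.6, 0], [4, 0, 8.5, -6.2, 0], [4, 0, 8.8, -5.7, 0], [4, 0, 9.1, -5.2, 0]] 104.32854182636362 170.7031310796164
```

>>> drive_tool --pt "4 0 0.2 -5.2 0" --pt "4 0 0.3 -5.3 0" --pt "4 0 0.5 -5.2 0" --pt "4 0 0.6 -5.2 0" --pt "4 0 0.7 -5.2 0" --pt "4 0 0.9 -5.1 0" --pt "4 0 1.0 -5.1 0" --pt "4 0 1.2 -5.1 0" --pt "4 0 1.3 -5.1 0" --pt "4 0 1.4 -5.0 0" --pt "4 0 0 0 0" --pt "4 0 0 0 0" --grip_force 25

```text
clock: 24.13
tool_pos: [447.1, 233.4, 117.1]
ee_rot: [[-0.007, 1.0, 0.003], [1.0, 0.007, 0.0], [0.0, 0.003, -1.0]]
wrist_force: [6.9, 0.5, -4.8]
opening: 9.2
grasp_force: 25.0
```

>>> drive_tool --pt "4 0 3.7 -10.0 0" --pt "4 0 4.2 -9.8 0" --pt "4 0 4.2 -9.6 0" --pt "4 0 4.7 -9.3 0" --pt "4 0 5.2 -9.1 0" --pt "4 0 5.7 -8.8 0" --pt "4 0 6.1 -8.5 0" --pt "4 0 6.6 -8.1 0" --pt "4 0 7.0 -7.8 0" --pt "4 0 7.4 -7.4 0" --pt "4 0 0 0 0" --pt "4 0 0 0 0" --pt "4 0 0 0 0"

```text
clock: 25.22
tool_pos: [500.1, 233.8, 206.1]
ee_rot: [[-0.007, 1.0, -0.002], [1.0, 0.007, 0.0], [0.0, -0.002, -1.0]]
wrist_force: [-4.6, 0.3, 3.9]
opening: 9.1
grasp_force: 25.0
```

>>> drive_tool --pt "4 0 7.7 -6.9 0" --pt "4 0 8.1 -6.5 0" --pt "4 0 8.5 -6.1 0" --pt "4 0 8.8 -5.6 0" --pt "4 0 4.6 -2.7 0" --pt "4 0 4.6 -2.5 0" --pt "4 0 0 0 0" --pt "4 0 0 0 0" --pt "4 0 0 0 0" --pt "4 0 0 0 0"

```text
clock: 26.05
tool_pos: [542.6, 234.2, 237.3]
ee_rot: [[-0.007, 1.0, 0.0], [1.0, 0.007, 0.0], [0.0, 0.0, -1.0]]
wrist_force: [-4.1, -1.0, 6.3]
opening: 9.5
grasp_force: 25.0
```

```bash
python3 pose.py
cat > lid.py <<'E'
from h import *
for n in("side","wrist"):
    p,d,K,V=snap(n); W=world(d,K,V); h=cv2.cvtColor(p,cv2.COLOR_RGB2HSV)
    m=((h[...,0]<16)|(h[...,0]>170))&(h[...,1]>70)&(W[...,2]>125)&(W[...,2]<250)&(W[...,0]>520)&(W[...,0]<660)&(W[...,1]>150)&(W[...,1]<320); q=W[m]
    if len(q)<30: print(n,len(q)); continue
    from scipy.stats import theilslopes
    q=q[::max(1,len(q)//1500)]; s=theilslopes(q[:,0],q[:,2]); print(n,len(q),"angle",90-np.degrees(np.arctan(-s[0])) if s[0]<0 else 90+0,s[0],q[:,1].min(),q[:,1].max())
    w=W[(h[...,1]<70)&(h[...,2]>120)&(W[...,2]>255)&(W[...,2]<300)&(W[...,0]>515)&(W[...,0]<565)&(W[...,1]>175)&(W[...,1]<295)]
    if len(w): print("bar",len(w),w.mean(0).round(1))
E
python3 lid.py
```

```text
{'clock': 26.05, 'joint_pos': [0.317, -0.032, 1.729, 0.0, 1.444, 0.309], 'tool_pos': [542.614, 234.172, 237.303], 'ee_rot': [[-0.007, 1.0, 0.0], [1.0, 0.007, 0.0], [0.0, 0.0, -1.0]], 'wrist_force': [-4.115, -1.05, 6.27], 'ft_torque': [-0.2, 0.964, 0.042], 'opening': 9.496, 'grasp_force': 25.003}
side 226 angle 59.50455062529487 -0.5889380401753309 150.12077569498842 289.3680685555249
bar 50 [542.3 209.7 279.4]
wrist 1656 angle 59.22903626284256 -0.595432981313665 156.70445073723405 318.84328982773104
bar 3563 [542.8 252.5 277.8]
```

>>> drive_tool --pt "4 0 0.2 -0.7 0" --pt "4 0 0.2 -0.7 0" --pt "4 0 0 0 0" --pt "4 0 0 0 0" --pt "4 0 0 0 0" --pt "4 0 0 0 0" --pt "4 0 0 0 0" --pt "4 0 0 0 0"

```text
clock: 26.82
tool_pos: [543.3, 234.2, 237.7]
ee_rot: [[-0.007, 1.0, -0.0], [1.0, 0.007, 0.0], [0.0, -0.0, -1.0]]
wrist_force: [-4.8, -0.1, 4.4]
opening: 9.4
grasp_force: 25.0
```

```bash
python3 lid.py
python3 - <<'E'
from wm import *
a=snap("side"); print(caps(*a,zt=95)); cv2.imwrite("pics/end.png",cv2.resize(a[0][:,:,::-1],(800,600)))
E
python3 pose.py
```

```text
side 219 angle 59.8275840477673 -0.5813695657563294 150.1062553454439 297.9921201098451
bar 46 [543.1 209.2 279.9]
wrist 1647 angle 59.461127551528584 -0.5899592394338673 155.60739964463934 318.64648892526384
bar 3570 [543.6 252.6 278.1]
{'green': (array([ 482.3, -243.6]), 21.4, array([ 482.8, -244. ]), np.float64(96.3), np.int32(191)), 'yellow': (array([ 559.6, -243.6]), 21.3, array([ 558.7, -243.5]), np.float64(96.6), np.int32(186))}
{'clock': 26.967, 'joint_pos': [0.316, -0.03, 1.727, 0.0, 1.445, 0.309], 'tool_pos': [543.277, 234.175, 237.684], 'ee_rot': [[-0.007, 1.0, -0.0], [1.0, 0.007, 0.0], [0.0, -0.0, -1.0]], 'wrist_force': [-5.354, -0.263, 5.46], 'ft_torque': [-0.075, 1.055, 0.029], 'opening': 9.345, 'grasp_force': 25.004}
```

View pics/end.png

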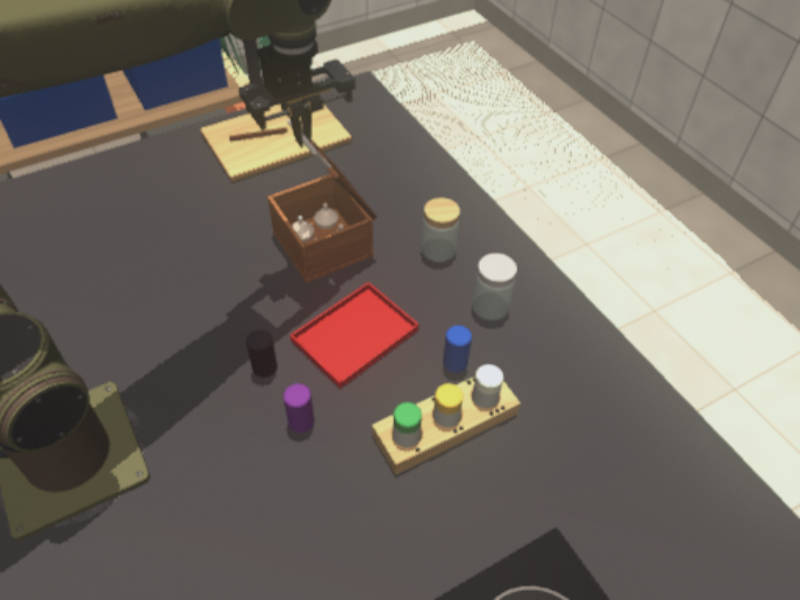

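The final view shows green at (407,420) and yellow at (449,400) seated in their pockets, with the white pot and both jars where they were. The lid is held open by its bar at (320,150), at about 60°.

```bash
python3 -c "
from workcell import manip
print(manip.job_done())"
```

```text
the job is handed in; nothing more can be done
None
```

The job is handed in: the green pot stands in pocket 1, the yellow pot in pocket 2, and the gripper is holding the lid at about 60° (59.5–59.8° measured by camera), after a first close on the bar missed and was redone lower.

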